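Let the fat spool out of its dispenser

TASK

Two wooden spool dispensers stand on the lace stall: with shut fingertips, press down the pad of the rocking lever on the one that holds the fat spool, and keep it down until the spool has rolled under the raised gate to the front end of its channel; then let the lever come back up so that the gate shuts behind it. Do not touch the spools or the gates with the hand, leave the slim spool shut in, and leave everything else on the table where it is.

Things in the scene. Friction and masses are not known exactly. Their poses are not given: they have to be found in the camera images.
- fat_dispenser: Fixed wooden dispenser holding the fat spool; twin of the other, either may stand left or right, yaw up to 0.35. Origin on the table under its gate; +x uphill along the channel (away from robot), +y to the pad's side. Channel 52 mm wide inside, walls 22 mm, x -105 (low closed front) to +75 mm (rear), floor slopes 12 degrees, 34 mm above the table at the gate. The spool rests on the uphill side of the gate.
- fat_pad_top (a point): Middle of the upper face of the fat dispenser's press pad, 36 x 42 mm (42 along the lever), 88 mm above the table, 78 mm from the pivot. It sinks about 46 mm on an arc to its stop, tilting outwards 0.65 rad, moving 10 to 20 mm toward the pivot. Shut fingers pushing straight down here, or up to 15 mm nearer the pivot, stay on it. Spring: 2 to 4 N at the pad.
- fat_axle (a point): Pivot of the fat spool's rocking lever: y = 75 mm of its dispenser, 78 mm above the table, axle along x between two posts 86 mm high. The lever is a wooden beam along y, 12 mm wide, carrying the gate at y = 0 and the pad at y = 153 mm.
- slim_axle (a point): Pivot of the slim spool's rocking lever: y = 75 mm of its dispenser, 78 mm above the table, axle along x between two posts 86 mm high. The lever is a wooden beam along y, 12 mm wide, carrying the gate at y = 0 and the pad at y = 153 mm.
- slim_pad_top (a point): Middle of the upper face of the pad on the slim spool's dispenser, same size as the other. To be left alone.
- fat_lever (a joint): Rocking lever angle of the fat spool's dispenser, rad: 0 at rest (gate shut), 0.65 at the stop (pad down, gate up). The spool gets through only above about 0.4 rad and needs about a second to roll down; let go, the lever comes back by itself and the gate shuts.
- fat_gate_edge (a point): Middle of the lower edge of the fat spool's gate: a wooden blade 40 mm wide, 38 mm high, 6 mm thick, hanging from the lever across the channel, 6 mm above the channel floor at rest. Not to be touched.
- fat_spool_centre (a point): Centre of the fat spool: an empty white-painted wooden spool, 34 mm over the flanges, 46 mm long, lying across the channel behind the gate; after release it lies against the low front end, at about x = -90 mm of the dispenser.
- fat_spool: The fat spool (same origin as point fat_spool_centre). Not to be touched.
- slim_dispenser: Fixed wooden dispenser holding the slim spool; twin of the other, either may stand left or right, yaw up to 0.35. Origin on the table under its gate; +x uphill along the channel (away from robot), +y to the pad's side. Channel 52 mm wide inside, walls 22 mm, x -105 (low closed front) to +75 mm (rear), floor slopes 12 degrees, 34 mm above the table at the gate. To be left alone.
- slim_gate_edge (a point): Middle of the lower edge of the slim spool's gate, a blade of the same size. Not to be touched.
- slim_lever (a joint): Rocking lever angle of the slim spool's dispenser, rad: 0 at rest (gate shut), 0.65 at the stop (pad down, gate up). To be left alone.
- slim_spool_centre (a point): Centre of the slim spool: an empty white-painted wooden spool, 19 mm over the flanges, 46 mm long, lying across the other channel behind its gate. It must stay there.
- slim_spool: The slim spool (same origin as point slim_spool_centre). Not to be touched.
- pin_jar: Bystander: glass jar 34 mm across, 45 mm high, beside the fat spool's dispenser, on the far side of its lever. Origin at its underside.
- tin: Bystander: steel tin 36 x 50 x 18 mm, beside the fat spool's dispenser, on the near side of its lever. Origin at its underside.
- standing_bobbin: Bystander: turned wooden bobbin standing up, 26 mm across, 54 mm high, on the near side of the slim spool's lever. Origin at its underside.
- beeswax: Bystander: round yellow cake of wax, 40 mm across, 18 mm high, on the far side of the slim spool's lever. Origin at its underside.
- round_frame0: Bystander: round black picture frame lying flat, 104 mm across, 16 mm high, at the back of the table. Origin at its underside.
- round_frame1: Bystander: a second such frame, at the right.
- mug: Bystander: white mug, 76 mm across, 90 mm high, at the left. Origin at its underside.

How it is judged:
By the outcome, as a careful person would: the job done as asked, in the order asked, and still so for the second after the job is handed in, with the robot touching nothing.
It also fails if it takes over 29 s, if anything falls off the work surface, if the arm or the gripper's body presses on something with over 40 N, if the wrist force passes 120 N, or if a joint passes its speed limit or range.

ROBOT

A 6-joint arm with a two-finger parallel gripper is mounted at the origin on the work surface. World frame = base frame: x ahead of the robot, y to its left, z up, the work surface at z = 0. Lengths are in m, angles in degrees, forces in N, time in s.
With the tool pointing down it reaches from about 0.35 to 0.875 m from the base axis. Payload 4.2 kg.
Tool frame: the origin (TCP) lies midway between the tips of the shut fingers; the grasp point (between the pads) lies 19 mm behind it; z points along the fingers, x is the direction in which the jaws open and shut, and the axes are right-handed (so a half turn about z gives the same grasp; the last joint's range is limited). The gripper opens to 87 mm and grips with 3 to 60 N. Pads are 19 mm wide; open, the fingers measure 117 mm over their backs; the gripper's body (75 mm by 190 mm) begins 51 mm behind the grasp point.
Start: joints at [-54.912, 22.042, 0.453, 0, -68.411, -14.817], TCP at [0.217, -0.586, 0.223] pointing down, gripper open.
Joint ranges: [-179.83, 179.83], [-69.29, 118.12], [-61.27, 80.66], [-181.25, 117.63], [-171.15, -9.14], [-177.46, 177.46]. Speed limits (degrees/s): [159.86, 159.86, 180, 180, 180, 180].

INTERFACE

Orientations are given as a 3x3 rotation matrix whose columns are the frame's x, y, z axes.
In Python, from station import sense, capture, finish_job, find_in gives the robot as it stands.
- The arm moves only by the shell command python3 -m creep 'ROWS'. ROWS is JSON, a list of rows, each a list of 7 numbers: the shift along the tool's x, y, z in mm, then the turn, a rotation vector about the tool's x, y, z in degrees, then the opening, from 0 (shut) to 1 (fully open). A call has exactly 10 rows; each row shifts and turns the commanded pose from where the row before left it, along the tool's axes as they then stand; what a row does not reach is not made up. A row lasts 1/8 s, in which the tool goes at most 62.5 mm and 10.7 degrees, less where a joint would pass 70% of its speed; a pose out of reach is approached as far as the arm can. A call with a gripper value outside its range is refused whole. The fingers move at their own pace and stop on an object; the grip force is fixed at half the most. Time passes only in rows, so rows that do not move let the fingers close, or fill a call up. It gives the time, the measured TCP pose, the force and the opening at its end, in the units of the state.
- sense(): the state, without advancing time (a new reading comes with each control period).
- capture(name): name is "scene" or "top" or "wrist"; returns a dict with "color" (384x512x3 uint8, blue, green, red), "vertical_fov" (degrees; the focal length in pixels is half the picture's height over the tangent of half this angle, whatever the lens; pixels are square), "cx", "cy" (the principal point, pixels), "R" (3x3) and "t" (3): a world point X has camera coordinates R X + t. Camera axes: x right, y down, z forward; pixel columns grow to the right and rows downward; lengths in m; the calibration is good to about 2 mm. A picture is of the moment at which its call begins. There is no depth.
- finish_job(): hands the job in, once; it reports no verdict.
Trained networks look in the newest picture that a camera, given by its name, has taken for a name from the list of things; names that differ only in an ending like _2 or _b are one class to them, and where a whole thing is asked for, a point or a joint stands for the part that bears it (a point fixed in the world has none). Each returns a list of dicts, best first, with "p" (0 to 1); they miss things now and then, are a little off and sometimes report something else, mostly with a low value. They report only what shows in the picture. A call takes as long as a camera call.
- find_in(camera, name): "xy" ([column, row] in pixels, amid what is visible of it).
The state is a dict: "time_s": time; "joints": joint angles; "joint_velocities": joint speeds; "effort": joint torques, N m; "tcp_pos": TCP position; "ee_rot": TCP orientation; "wrist_force": force on the tool from outside, world axes, zero at the start; "moment": the same for the moment, N m; "gripper_width": opening from 0.0 (shut) to 1.0 (fully open).
Only numpy, scipy, OpenCV 4.12 (cv2) and the standard library are available. Lean on these libraries where they do the work, as an engineer would, in place of code of your own. Each camera call takes 0.05 s, during which the arm holds its last target. There are 200 camera calls.

## Working session

There is one attempt and no reset: what is moved stays moved. The work goes in short steps, Python scripts to look and compute and a shell command to move; the robot and the scene stay as the last step left them, time stands still between calls to the robot, and variables do not carry over. Pictures are saved under pics/ and viewed, about 8 in all and at most 12, crops included, and the job is handed in when it is done.

```bash
ls; mkdir -p pics; cat > h.py <<'E'
import numpy as np,cv2
from station import sense,capture,find_in
def K(c):
    f=192/np.tan(np.radians(c["vertical_fov"])/2); return f,c["cx"],c["cy"]
def ray(c,xy):
    f,cx,cy=K(c); R=np.array(c["R"]);t=np.array(c["t"])
    return -R.T@t, R.T@np.array([(xy[0]-cx)/f,(xy[1]-cy)/f,1])
def at(c,xy,z):
    o,d=ray(c,xy); return o+d*(z-o[2])/d[2]
def px(c,X):
    f,cx,cy=K(c); p=np.array(c["R"])@X+np.array(c["t"]); return np.array([f*p[0]/p[2]+cx,f*p[1]/p[2]+cy])
E
python3 - <<'E'
from h import *
Z={'fat_pad_top':.088,'slim_pad_top':.088,'fat_axle':.08,'slim_axle':.08,'fat_spool_centre':.06,'slim_spool_centre':.05,'fat_gate_edge':.04,'slim_gate_edge':.04}
for n in("top","scene"):
    c=capture(n); cv2.imwrite(f"pics/{n}0.png",c["color"]); print(n,c["vertical_fov"],-np.array(c["R"]).T@c["t"])
    for k,z in Z.items():
        for d in find_in(n,k)[:2]: print(k,np.round(d["xy"]),round(d["p"],2),at(c,d["xy"],z).round(3))
s=sense();print(s["time_s"],s["ee_rot"],s["wrist_force"])
E
```

```text
pics
top 47.77959455055328 [0.34320538 0.01542166 1.42628001]
fat_pad_top [191. 183.] 0.87 [0.59  0.214 0.088]
slim_pad_top [285. 181.] 0.9 [ 0.587 -0.081  0.088]
slim_pad_top [268. 137.] 0.72 [ 0.732 -0.03   0.088]
fat_axle [224. 187.] 0.95 [0.574 0.113 0.08 ]
slim_axle [311. 190.] 0.6 [ 0.558 -0.162  0.08 ]
slim_axle [220. 186.] 0.42 [0.58  0.125 0.08 ]
fat_spool_centre [224. 173.] 0.51 [0.625 0.114 0.06 ]
fat_gate_edge [191. 182.] 0.8 [0.6   0.222 0.04 ]
fat_gate_edge [123. 211.] 0.54 [0.511 0.439 0.04 ]
slim_gate_edge [286. 183.] 0.93 [ 0.589 -0.086  0.04 ]
scene 57.71573057999788 [0.95768246 0.42488126 0.90386435]
fat_pad_top [310. 244.] 0.63 [0.583 0.22  0.088]
fat_pad_top [290. 238.] 0.2 [0.611 0.174 0.088]
slim_pad_top [237. 176.] 0.65 [ 0.59  -0.071  0.088]
fat_axle [288. 238.] 0.83 [0.613 0.168 0.08 ]
slim_axle [231. 165.] 0.96 [ 0.573 -0.123  0.08 ]
slim_axle [291. 238.] 0.21 [0.604 0.173 0.08 ]
fat_spool_centre [271. 230.] 0.61 [0.621 0.114 0.06 ]
slim_spool_centre [218. 158.] 0.49 [ 0.572 -0.193  0.05 ]
fat_gate_edge [310. 244.] 0.57 [0.56  0.207 0.04 ]
slim_gate_edge [238. 178.] 0.6 [ 0.57  -0.093  0.04 ]
slim_gate_edge [272. 233.] 0.21 [0.619 0.115 0.04 ]
0.9 [[-3.46461441e-01  9.38064213e-01  4.86062299e-05]
 [ 9.38064212e-01  3.46461443e-01 -4.44877275e-05]
 [-5.85725296e-05  3.01824826e-05 -9.99999998e-01]] [-0.39050852 -0.13631662 -0.07200876]
```

```bash
python3 -c "
import cv2
a=cv2.imread('pics/top0.png');cv2.imwrite('pics/topc.png',cv2.resize(a[110:260,150:350],None,fx=4,fy=4,interpolation=cv2.INTER_CUBIC))
a=cv2.imread('pics/scene0.png');cv2.imwrite('pics/scenec.png',cv2.resize(a[120:300,190:390],None,fx=3.3,fy=3.3,interpolation=cv2.INTER_CUBIC))"
```

```text
(no output)
```

View pics/topc.png

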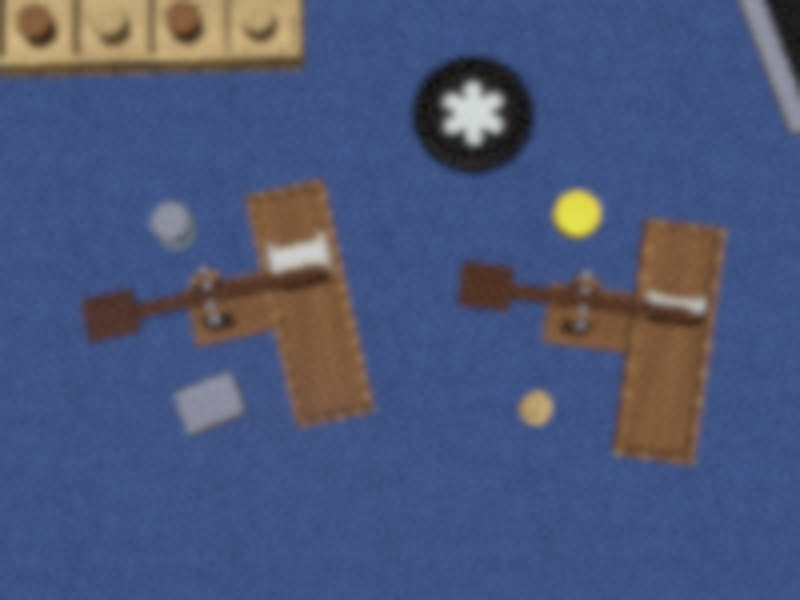

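View pics/scenec.png

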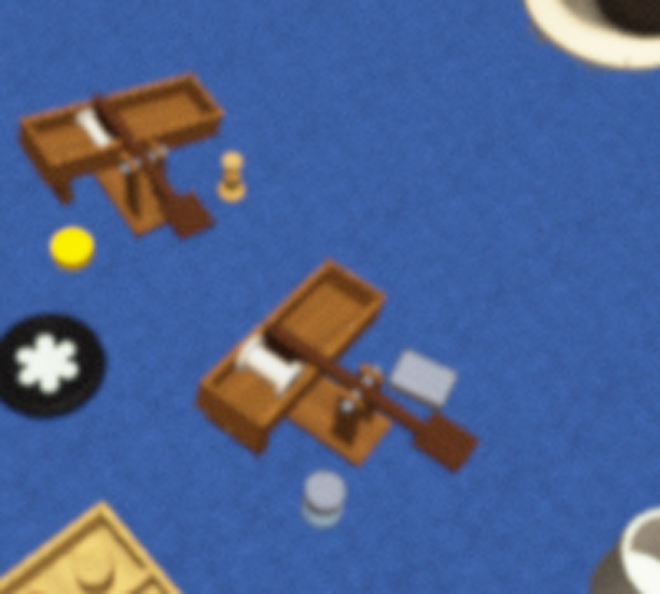

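The fat spool is in the left dispenser (top crop: spool at 298,255, pad centre at 112,315, pivot at 209,292). The scene crop shows its pad at about 445,443. The tin and jar stand on either side of the lever.

```bash
python3 - <<'E'
from h import *
t=capture("top");s=capture("scene")
T=lambda u,v:at(t,(150+u/4,110+v/4),.088)
S=lambda u,v:at(s,(190+u/3.3,120+v/3.3),.088)
p=T(112,315);q=S(445,441);a=at(t,(150+209/4,110+292/4),.085)
print("pad",p,q,"axle",a,"dist",np.linalg.norm((p-a)[:2]))
g=T(320,275);d=(p-g)[:2];print("lever dir",np.degrees(np.arctan2(d[1],d[0])))
st=sense();print(st["tcp_pos"],st["gripper_width"])
for b in ("top","scene"):
    c={"top":t,"scene":s}[b];print(px(c,(p+q)/2))
E
```

```text
pad [0.57171606 0.25518324 0.088     ] [0.57345999 0.26298464 0.088     ] axle [0.58848569 0.1797136  0.085     ] dist 0.07731032826525262
lever dir 99.5554326036261
[ 0.21655705 -0.58625826  0.22255945] 1.0009285640693795
[176.75110762 188.50823718]
[323.95609963 252.3487339 ]
```

```bash
python3 -m creep '[[44,41.6,0,0,0,0,0],[44,41.6,0,0,0,0,0],[44,41.6,0,0,0,0,0],[44,41.6,0,0,0,0,0],[44,41.6,0,0,0,0,0],[44,41.6,0,0,0,0,0],[44,41.6,0,0,0,0,0],[44,41.6,0,0,0,0,0],[44,41.6,0,0,0,0,0],[44,41.6,0,0,0,0,0]]'
python3 -m creep '[[44,41.6,0,0,0,0,0],[44,41.6,0,0,0,0,0],[44,41.6,0,0,0,0,0],[44,41.6,0,0,0,0,0],[0,0,0,0,0,-10,0],[0,0,0,0,0,-10,0],[0,0,0,0,0,-10,0],[0,0,0,0,0,-10,0],[0,0,0,0,0,-10,0],[0,0,0,0,0,-10,0]]'
```

```text
time_s: 2.25
tcp_pos: [0.4549, -0.0274, 0.2231]
ee_rot: [[-0.347, 0.938, 0.001], [0.938, 0.347, 0.0], [-0.0, 0.001, -1.0]]
wrist_force: [0.7, -1.1, 0.7]
gripper_width: 0.019
time_s: 3.5
tcp_pos: [0.5495, 0.1934, 0.2226]
ee_rot: [[-0.987, 0.163, 0.0], [0.163, 0.987, 0.0], [-0.0, 0.0, -1.0]]
wrist_force: [-0.3, -0.4, -0.6]
gripper_width: 0.003
```

```bash
python3 -m creep '[[-7,30.5,0,0,0,0,0],[-7,30.5,0,0,0,0,0],[0,0,0,0,0,-10,0],[0,0,0,0,0,-10,0],[0,0,40,0,0,0,0],[0,0,0,0,0,0,0],[0,0,0,0,0,0,0],[0,0,0,0,0,0,0],[0,0,0,0,0,0,0],[0,0,0,0,0,0,0]]'
python3 - <<'E'
from h import *
for n in("wrist","scene"):
    c=capture(n); im=c["color"]
    if n=="scene": im=cv2.resize(im[150:330,230:430],None,fx=3,fy=3)
    else:
        for P in([.573,.258,.088],[.588,.18,.085]): print(px(c,np.array(P)))
        for k in("fat_pad_top","fat_axle"):
            print(k,[(d["xy"],round(d["p"],2),at(c,d["xy"],.088).round(4)) for d in find_in(n,k)[:2]])
    cv2.imwrite(f"pics/{n}1.png",im)
print(sense()["tcp_pos"])
E
```

```text
time_s: 4.75
tcp_pos: [0.5737, 0.2512, 0.1832]
ee_rot: [[-0.984, -0.178, 0.001], [-0.178, 0.984, 0.001], [-0.001, 0.0, -1.0]]
wrist_force: [-0.6, -0.2, -0.2]
gripper_width: 0.008
[251.63546085 198.54037877]
[250.4982573  97.5666016]
fat_pad_top [([250.5, 151.5], 0.61, array([0.5808, 0.2201, 0.088 ]))]
fat_axle [([257.2, 39.1], 0.81, array([0.5904, 0.1393, 0.088 ])), ([223.9, 20.4], 0.44, array([0.6158, 0.1315, 0.088 ]))]
[0.57356799 0.25111734 0.18263755]
```

View pics/wrist1.png

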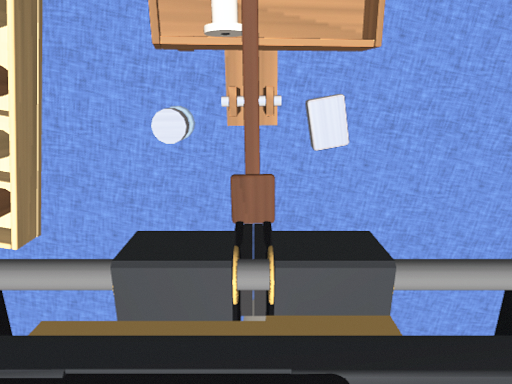

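View pics/scene1.png

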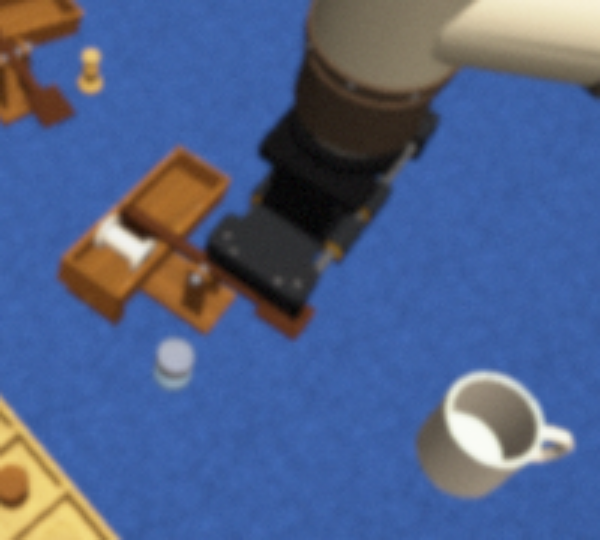

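The wrist view agrees with the measurement. The pad is at (253,198), predicted (252,198); the pivot is at (251,101), predicted (250,98). Next I press down.

```bash
python3 -m creep '[[0,0,28,0,0,0,0],[0,0,28,0,0,0,0],[0,0,28,0,0,0,0],[0,0,7,0,0,0,0],[0,0,7,0,0,0,0],[0,0,7,0,0,0,0],[0,0,7,0,0,0,0],[0,0,7,0,0,0,0],[0,0,7,0,0,0,0],[0,0,7,0,0,0,0]]'
python3 -m creep '[[0,0,1,0,0,0,0],[0,0,1,0,0,0,0],[0,0,0,0,0,0,0],[0,0,0,0,0,0,0],[0,0,0,0,0,0,0],[0,0,0,0,0,0,0],[0,0,0,0,0,0,0],[0,0,0,0,0,0,0],[0,0,0,0,0,0,0],[0,0,0,0,0,0,0]]'
python3 - <<'E'
from h import *
c=capture("scene");cv2.imwrite("pics/scene2.png",cv2.resize(c["color"][150:330,230:430],None,fx=3,fy=3))
c=capture("wrist");cv2.imwrite("pics/wrist2.png",c["color"])
E
```

```text
time_s: 6.2
tcp_pos: [0.5743, 0.2515, 0.0497]
ee_rot: [[-0.984, -0.178, 0.002], [-0.178, 0.984, 0.001], [-0.002, 0.001, -1.0]]
wrist_force: [0.6, -0.1, 5.3]
gripper_width: 0.003
time_s: 7.45
tcp_pos: [0.5738, 0.2513, 0.0476]
ee_rot: [[-0.984, -0.178, 0.0], [-0.178, 0.984, 0.0], [-0.0, 0.0, -1.0]]
wrist_force: [2.6, 1.7, 4.4]
gripper_width: 0.001
```

View pics/scene2.png

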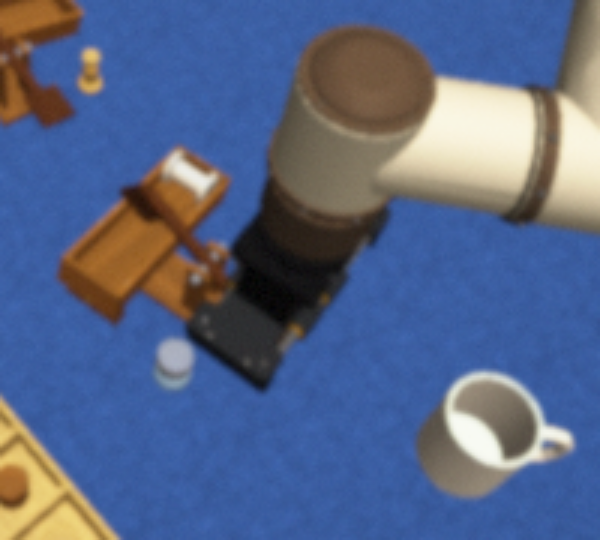

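The spool has rolled to the low front end (190,172) with the gate raised. I'll hold briefly, then lift straight up.

```bash
python3 -m creep '[[0,0,0,0,0,0,0],[0,0,0,0,0,0,0],[0,0,0,0,0,0,0],[0,0,0,0,0,0,0],[0,0,-7,0,0,0,0],[0,0,-7,0,0,0,0],[0,0,-7,0,0,0,0],[0,0,-7,0,0,0,0],[0,0,-8,0,0,0,0],[0,0,-10,0,0,0,0]]'
python3 -m creep '[[0,0,-20,0,0,0,0],[0,0,-30,0,0,0,0],[0,0,-30,0,0,0,0],[0,0,-30,0,0,0,0],[0,0,0,0,0,0,0],[0,0,0,0,0,0,0],[0,0,0,0,0,0,0],[0,0,0,0,0,0,0],[0,0,0,0,0,0,0],[0,0,0,0,0,0,0]]'
python3 - <<'E'
from h import *
c=capture("scene");a=cv2.resize(c["color"][120:300,190:390],None,fx=3,fy=3)
cv2.imwrite("pics/scene3.png",a)
c=capture("wrist");cv2.imwrite("pics/wrist3.png",c["color"])
E
```

```text
time_s: 8.8
tcp_pos: [0.5731, 0.25, 0.0935]
ee_rot: [[-0.984, -0.178, -0.002], [-0.178, 0.984, -0.002], [0.002, -0.001, -1.0]]
wrist_force: [-0.4, 1.0, 0.4]
gripper_width: 0.004
time_s: 10.05
tcp_pos: [0.5735, 0.2511, 0.2033]
ee_rot: [[-0.984, -0.178, -0.0], [-0.178, 0.984, -0.0], [0.0, -0.0, -1.0]]
wrist_force: [-0.1, -0.1, -0.5]
gripper_width: 0.004
```

View pics/scene3.png

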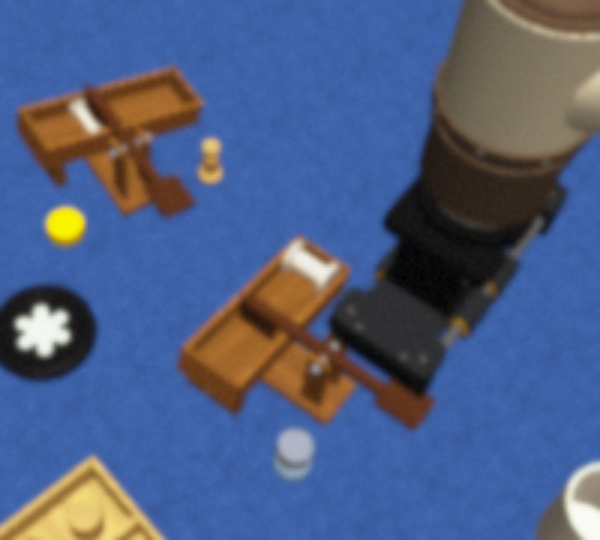

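View pics/wrist3.png

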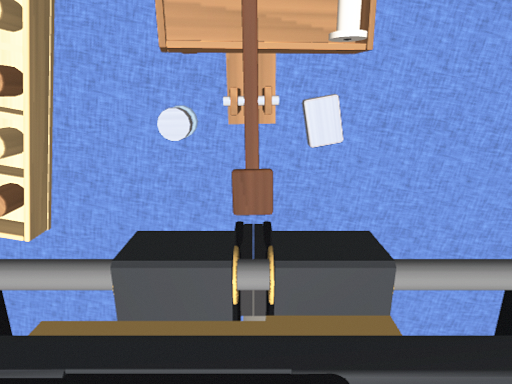

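The fat spool lies at the front end (scene 310,262), and its lever is level again with the gate down. The slim spool (85,115), jar, tin and the other bystanders in view are where they were.

```bash
python3 -c "from station import *; print(finish_job())"
```

```text
the job is handed in; nothing more can be done
None
```

The fat spool is released and lies at the low front end of its channel, with its gate shut behind it. I handed the job in at about 10 s of the 29 s allowed.

- **The press:** The fat spool was in the left-hand dispenser. I pressed its pad straight down with shut fingertips, about 7 mm towards the pivot from the pad's middle. I held it there until a picture showed the spool at the front end, then lifted straight up.
- **Last checks:** The final scene and wrist pictures show the lever level again and the slim spool still behind its gate. The tin, jar, bobbin, wax and back frame look unmoved. The mug is only partly in those pictures, and the right-hand frame is not in them, but the arm did not go down near either. The hand was clear at z = 0.20 m, and the wrist force readings were about 5 N at most while pressing.
- **What disagreed:** The networks' pad and axle positions were off by several centimetres. I used positions read by hand from two cameras instead. They agreed to within about 8 mm and matched the close wrist view.

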